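# Put the slicer inserts away in their box

## Task

Put the slicer inserts away: lift the lid off the storage box and lay it knob up on the worktop beside the box. Slide each insert along its channel out over the rack's edge facing the box until it can be gripped, and stack them flat in the box, steel face up, all with the tab in the notch at the box's end. Then put the lid back, fully seated, and leave the jar and the tins where they are.

Things in the scene. Friction and masses are not known exactly. Their poses are not given: they have to be found in the camera images.
- rack: fixed light-wood drying rack, 180 (x) x 240 (y) x 48 mm; origin centre of underside, z up. Flat floor at z = 40 mm, parted by five rails (8 mm wide, 8 mm above the floor) into four channels along x, 50 mm wide, centred at y = -87, -29, 29, 87 mm, open at both ends (x = -90, +90 mm). An insert has only 3 mm to the rail on either side.
- rack_edge (a point): middle of the rack's open edge (its x = -90 mm, y = 0, floor height 40 mm), on the box's side, over which inserts are slid out; free worktop lies in front of and below it
- box: fixed darker wood storage box, 158 (x) x 68 (y) x 60 mm; origin centre of underside, z up. Walls end at z = 60 mm: side walls x = -25 to 25 mm (inner faces y = +-26 mm), end wall at x = -69 mm 46 mm wide, two posts at x = +69 mm (y = +-15 to +-23 mm) with the 30 mm notch for the tabs between. Elsewhere the sides are open for fingers. +x points roughly to the robot.
- box_floor (a point): centre of the box's inner floor, 30 mm above the box's origin; space above it 138 (x) x 52 (y) mm, inserts stack here. The plinth below the floor is 40 mm wide, but 68 mm at x = -25 to 25 mm, so fingers can reach down past an insert's long edges near its ends
- lid: loose wooden lid, about 250 g: panel 164 x 72 x 6 mm over a locating block 124 x 42 mm that stands 6 mm below the panel. Origin: centre of the block's underside, z up, x lengthwise; fits either way round. Seated, its origin is 54 mm above the box's origin. It starts on the box.
- lid_knob (a point): middle of the lid's round steel knob, 24 mm across, 20 to 42 mm above the lid's origin, on a thinner stem (the panel's top is 12 mm above the origin); this point is 31 mm above it
- insert_a: slicer insert, white plastic with a steel upper face showing one diagonal blade slot; about 60 g. Flat body 130 (x) x 44 (y) x 5 mm with a tab 22 mm wide and 5 mm thick that sticks out 16 mm at the +x end. Origin: centre of the underside of the 130 x 44 body, z up (steel face up). Starts flat in a channel of the rack, tab towards either end. May be absent.
- insert_a_tab (a point): tip of the tab of insert_a, 81 mm from its origin along x, 2.5 mm above its underside
- insert_b: slicer insert, white plastic with a steel upper face showing three rows of large holes; about 60 g. Flat body 130 (x) x 44 (y) x 5 mm with a tab 22 mm wide and 5 mm thick that sticks out 16 mm at the +x end. Origin: centre of the underside of the 130 x 44 body, z up (steel face up). Starts flat in a channel of the rack, tab towards either end. May be absent.
- insert_b_tab (a point): tip of the tab of insert_b, 81 mm from its origin along x, 2.5 mm above its underside
- insert_c: slicer insert, white plastic with a steel upper face showing four rows of small holes; about 60 g. Flat body 130 (x) x 44 (y) x 5 mm with a tab 22 mm wide and 5 mm thick that sticks out 16 mm at the +x end. Origin: centre of the underside of the 130 x 44 body, z up (steel face up). Starts flat in a channel of the rack, tab towards either end. May be absent.
- insert_c_tab (a point): tip of the tab of insert_c, 81 mm from its origin along x, 2.5 mm above its underside
- insert_d: slicer insert, white plastic with a steel upper face showing a row of short teeth; about 60 g. Flat body 130 (x) x 44 (y) x 5 mm with a tab 22 mm wide and 5 mm thick that sticks out 16 mm at the +x end. Origin: centre of the underside of the 130 x 44 body, z up (steel face up). Starts flat in a channel of the rack, tab towards either end. May be absent.
- insert_d_tab (a point): tip of the tab of insert_d, 81 mm from its origin along x, 2.5 mm above its underside
- jar: bystander: glass jar with a dark lid, 63 mm across, 94 mm tall; origin at the centre of its underside. Leave alone.
- fish_tin: bystander: flat oblong tin, 63 x 105 x 26 mm; origin at the centre of its underside. Leave alone.
- round_tin: bystander: low round tin, 86 mm across, 40 mm tall; origin at the centre of its underside. Leave alone.
Mind the look-alikes: they are no part of the job. Leave any orange or red look-alike of the insert_a alone.

How it is judged:
By the outcome, as a careful person would: the job done as asked, in the order asked, and still so for the second after the job is handed in, with the robot touching nothing.
Of insert_a, insert_b, insert_c, insert_d only 3 to 4 are there at a start; the rules pass over those that are not, and their reading is None.
At some moment in a run one of lid, insert_a, insert_b, insert_c, insert_d may be knocked a few centimetres aside while the robot is not near it.
Once in a run the grip may slacken for a moment while it holds something.
It also fails if it takes over 210 s, if anything falls off the work surface, if the arm or the gripper's body presses on something with over 40 N, if the wrist force passes 120 N, or if a joint passes its speed limit or range.

## Robot

A 6-joint arm with a two-finger parallel gripper is mounted at the origin on a cart in front of the work surface, level with it; the furniture and walls round the work are solid. World frame = base frame: x ahead of the robot, y to its left, z up, the work surface at z = 0. Lengths are in m, angles in rad, forces in N, time in s.
With the tool pointing down it reaches from about 0.375 to 0.9 m from the base axis. Payload 3.1 kg.
Tool frame: the origin (TCP) lies where the fingers leave the gripper's body, on its centre line; the fingertips stand 73 mm ahead of it and the grasp point (between the pads) lies 54 mm ahead of it; z points along the fingers, y is the line along which they close (so a half turn about z gives the same grasp; the last joint's range is limited). The gripper opens to 85 mm and grips with 20 to 120 N. Pads are 22 mm wide; open, the fingers measure 114 mm over their backs; the gripper's body (76 mm by 85 mm) begins 54 mm behind the grasp point. The pads swing forward as they close: fully open they stand 13 mm farther back than shut.
Start: joints at [1.03, 0.527, 1.433, -0, 1.181, -0.178], TCP at [0.221, 0.585, 0.304] pointing down, gripper open.
Joint ranges: [-3.08, 3.08], [-0.75, 2.2], [0.22, 2.44], [-1.43, 4.57], [0, 2.65], [-2.85, 2.85]. Speed limits (rad/s): [2.79, 2.79, 3.14, 3.14, 3.14, 3.14].

## Interface

Orientations are given as a unit quaternion [x, y, z, w].
In Python, from station import manip gives the robot as it stands.
- The arm moves only by the tool step_arm, never from a script. Its argument "moves" is one flat list of numbers, 5 for each row, row after row: the opening, from 0 (shut) to 1 (fully open), then the shift along the world's x, y, z scaled (see below), then the turn about the world's z scaled (see below). In form: [fingers, x, y, z, yaw, fingers, x, y, z, yaw, ...]. A call has 1 to 12 rows; each row is the pose to reach, as a shift and turn from the pose commanded when the call began, turning the shorter way round; what a row does not reach only later rows make up. The controller multiplies each number of a shift by 200 mm and each number of a turn by pi rad. A row lasts 1/8 s, in which the tool goes at most 62.5 mm and 10.7 degrees, less where a joint would pass 70% of its speed; a pose out of reach is approached as far as the arm can. A call with a number of a shift or a turn outside -1 to 1 is refused whole. A call with a gripper value outside its range is refused whole. The fingers move at their own pace and stop on an object; "grip_force" is the grip in N (left out, the last holds). Time passes only in rows, so rows that repeat a pose let the fingers close. It gives the time, the measured TCP pose, the force, the opening and the grip force at its end, in the units of the state.
- manip.sense(): the state, without advancing time (a new reading comes with each control period).
- manip.snapshot(name): name is "scene" or "side" or "wrist"; returns a dict with "color" (480x640x3 uint8, blue, green, red), "z_map" (480x640 float32, m along the optical axis (not along the pixel's ray), 0 where there is no reading), "fovy" (degrees; the focal length in pixels is half the picture's height over the tangent of half this angle, whatever the lens; pixels are square), "cx", "cy" (the principal point, pixels), "k1" (the pictures are not rectified: a ray, as slopes to the right and down, at radius r is drawn at 1 + k1 r^2 times it, then the intrinsics apply), "R" (3x3) and "t" (3): a world point X has camera coordinates R X + t; the wrist camera has in their place "mount" (4x4, takes a point from camera to tool coordinates, whose origin is the TCP and whose axes are the flange's). Camera axes: x right, y down, z forward; pixel columns grow to the right and rows downward; lengths in m; the calibration is good to about 2 mm. A picture is of the moment at which its call begins: read the wrist's pose just before it.
- manip.sign_off(): hands the job in; it is judged then, once.
The state is a dict: "t": time; "q": joint angles; "qd": joint speeds; "tau": joint torques, N m; "tcp_pos": TCP position; "tool_rot": TCP orientation; "force": force on the tool from outside, world axes, zero at the start; "ft_torque": the same for the moment, N m; "finger_gap": opening from 0.0 (shut) to 1.0 (fully open); "gripper_force": force on a finger pad.
Only numpy, scipy, OpenCV 4.12 (cv2) and the standard library are available. Lean on these libraries where they do the work, as an engineer would, in place of code of your own. Each camera call takes 0.05 s, during which the arm holds its last target. There are 200 camera calls.

## Working session

There is one attempt and no reset: what is moved stays moved. The work goes in short steps, Python scripts to look and compute and a tool call to move; the robot and the scene stay as the last step left them, time stands still between calls to the robot, and variables do not carry over. Pictures are saved under pics/ and viewed, at most 14 in all, crops included, and the job is handed in when it is done.

Besides the shell and the picture viewer there is one more tool, called after "Request:" as name(argument=value, ...) on one line, values as JSON. step_arm: Moves the arm, as the interface text tells. Its arguments: {"type":"object","properties":{"moves":{"type":"array","items":{"type":"number"}},"grip_force":{"type":"number"}},"required":["moves"]}

```bash
mkdir -p pics; ls; cat > h.py <<'E'
import numpy as np,cv2
from station import manip
def snap(n):
    s=manip.sense(); d=manip.snapshot(n)
    f=240/np.tan(np.radians(d["fovy"])/2); d["f"]=f
    if "mount" in d:
        from scipy.spatial.transform import Rotation as Ro
        T=np.eye(4);T[:3,:3]=Ro.from_quat(s["tool_rot"]).as_matrix();T[:3,3]=s["tcp_pos"]
        C=T@np.array(d["mount"]); d["R"]=C[:3,:3].T; d["t"]=-C[:3,:3].T@C[:3,3]
    d["K"]=np.array([[f,0,d["cx"]],[0,f,d["cy"]],[0,0,1]]);
    return d
def rays(d,uv):
    uv=np.atleast_2d(np.array(uv,float)); p=(uv-[d["cx"],d["cy"]])/d["f"]; q=p.copy()
    for _ in range(30): q=p/(1+d["k1"]*(q**2).sum(1,keepdims=True))
    return np.c_[q,np.ones(len(q))]
def toplane(d,uv,z):
    R=np.array(d["R"]);c=-R.T@np.array(d["t"]); r=rays(d,uv)@R
    return c+r*((z-c[2])/r[:,2])[:,None]
def depthpt(d,uv):
    uv=np.atleast_2d(np.array(uv)); zz=d["z_map"][uv[:,1].astype(int),uv[:,0].astype(int)]
    return (rays(d,uv)*zz[:,None]-np.array(d["t"]))@np.array(d["R"])
def proj(d,X):
    X=np.atleast_2d(X)@np.array(d["R"]).T+np.array(d["t"]); q=X[:,:2]/X[:,2:]
    return q*(1+d["k1"]*(q**2).sum(1,keepdims=True))*d["f"]+[d["cx"],d["cy"]]
E
cat > a.py <<'E'
from h import *
for n in("scene","side","wrist"):
    d=snap(n); cv2.imwrite(f"pics/{n}0.png",d["color"]); np.save(n+"0.npy",d,allow_pickle=True)
    R=np.array(d["R"]); print(n,d["f"],d["k1"],(-R.T@np.array(d["t"])).round(3),R[2].round(2))
s=manip.sense();print(s)
E
python3 a.py
```

```text
pics
scene 576.3036414397948 -0.007477146645512659 [-0.209 -0.842  0.704] [ 0.58  0.67 -0.46]
side 440.6137073965006 -0.09644007839886744 [ 0.561 -0.668  0.656] [ 0.01  0.78 -0.63]
wrist 375.8058889211294 -0.038439931868026266 [0.158 0.609 0.373] [ 0.25 -0.1  -0.96]
{'t': 0.15, 'q': array([ 1.03052820e+00,  5.28242451e-01,  1.43363725e+00, -1.04239997e-05,
        1.18139380e+00, -1.78507982e-01]), 'qd': array([-0.00080585, -0.00414049, -0.00437889, -0.00059598,  0.00064052,
       -0.00016529]), 'tau': array([ 1.86341781e-04, -4.42742443e+01, -1.78276420e+01, -2.82972778e-04,
        5.60312328e-03,  3.02843787e-06]), 'tcp_pos': array([0.22094921, 0.58417053, 0.30315525]), 'tool_rot': array([ 1.79893343e-01,  9.83685762e-01, -7.88427785e-04, -2.91066651e-04]), 'force': array([ 1.20308723, -1.03616697,  0.44354237]), 'ft_torque': array([ 0.01867318, -0.00361202, -0.01729241]), 'gripper_force': 0.0, 'finger_gap': 1.001287663451418}
```

View pics/scene0.png

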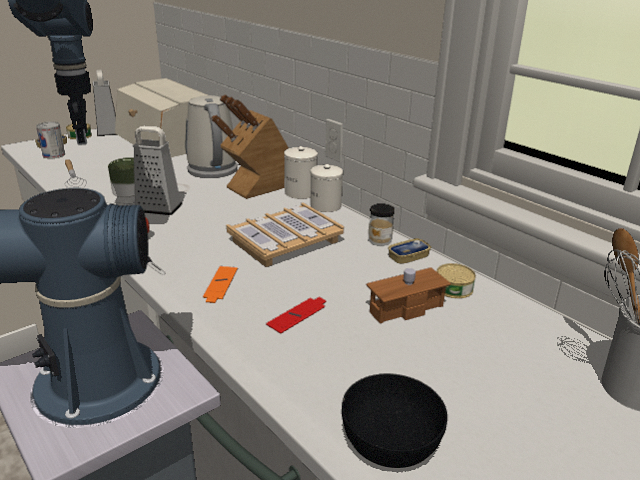

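View pics/side0.png

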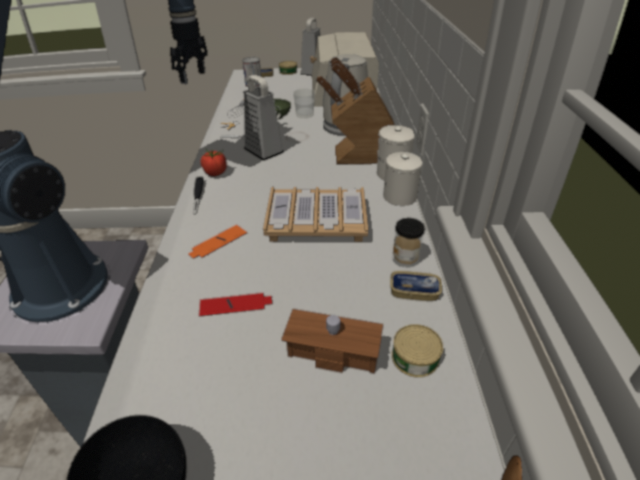

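The scene picture shows the rack at about (285,232) with four inserts, the lidded box at (408,295), an orange look-alike at (220,283) and a red one at (297,314), the jar at (381,225), the fish tin at (409,249) and the round tin at (455,280). In the side picture the rack is at (317,213), the box at (333,340) and the knob at (333,325).

What could be taken for an insert: the orange piece (220,283) and the red piece (297,314) are decoys. The four inserts in the rack are the real ones, to be confirmed in a crop.

```bash
cat > b.py <<'E'
from h import *
vv,uu=np.mgrid[0:480,0:640]; UV=np.c_[uu.ravel(),vv.ravel()]
for n in("scene","side"):
    d=np.load(n+"0.npy",allow_pickle=True).item()
    P=depthpt(d,UV); ok=(d["z_map"].ravel()>0)
    def rect(name,lo,hi,box):
        m=ok&(P[:,2]>lo)&(P[:,2]<hi)&(UV[:,0]>box[0])&(UV[:,0]<box[2])&(UV[:,1]>box[1])&(UV[:,1]<box[3])
        q=P[m]; im=np.zeros((480,640),np.uint8); im.ravel()[m]=255
        k,l,st,_=cv2.connectedComponentsWithStats(im); b=1+np.argmax(st[1:,4]); q=P[l.ravel()==b]
        r=cv2.minAreaRect((q[:,:2]*1000).astype(np.float32)); print(n,name,len(q),np.round(r[0],1),np.round(r[1],1),round(r[2],2),"z",np.percentile(q[:,2],[5,50,95]).round(4))
    if n=="scene":
        rect("lid",.058,.074,(355,255,455,330)); rect("rack",.03,.056,(210,190,355,270)); rect("knob",.085,.11,(390,255,430,300))
        rect("red",.002,.02,(260,290,330,335)); rect("jar",.03,.12,(365,195,396,250)); rect("fish",.02,.035,(385,235,432,265)); rect("round",.034,.048,(435,255,480,300))
    else:
        rect("lid",.058,.074,(270,300,395,375)); rect("rack",.03,.056,(255,180,380,245)); rect("knob",.085,.11,(320,310,350,340))
        rect("jar",.03,.12,(385,210,430,268)); rect("fish",.02,.035,(385,268,445,302)); rect("round",.034,.048,(388,320,445,380))
d=np.load("side0.npy",allow_pickle=True).item(); cv2.imwrite("pics/crop0.png",cv2.resize(d["color"][175:385,180:450],None,fx=2.9,fy=2.8,interpolation=cv2.INTER_CUBIC)[:600,:800])
E
python3 b.py
```

```text
scene lid 1506 [ 585.9 -185.6] [ 78.8 169.1] 77.62 z [0.064  0.0675 0.0697]
scene rack 3664 [563.1 212.9] [188.  244.7] 88.4 z [0.0345 0.0467 0.0506]
scene knob 109 [ 585.  -185.1] [26.4 22.2] 73.27 z [0.0858 0.0946 0.0988]
scene red 1438 [395.8 -49.1] [159.7 140.4] 49.67 z [0.0022 0.0054 0.0087]
scene jar 1054 [803.6 108.9] [189.5  74.8] 49.25 z [0.0345 0.0719 0.0965]
scene fish 619 [771.9 -32.4] [ 70. 131.] 85.74 z [0.0217 0.0251 0.0283]
scene round 635 [ 737.1 -195.2] [89.2 77.6] 75.36 z [0.036  0.0389 0.0421]
side lid 3134 [ 586.6 -186.3] [ 74.6 165. ] 76.13 z [0.0634 0.0656 0.0675]
side rack 4562 [563.6 212.8] [186.3 240.6] 87.44 z [0.036  0.044  0.0476]
side knob 162 [ 586.3 -187.1] [22.1 22.4] 29.06 z [0.0866 0.0953 0.0974]
side jar 1027 [760.1  65.6] [64.3 61. ] 89.27 z [0.0352 0.0821 0.0938]
side fish 1037 [762.8 -31.8] [ 66.8 104.2] 79.07 z [0.0205 0.0225 0.0251]
side round 1557 [ 734.4 -196.3] [86.4 85. ] 47.96 z [0.0346 0.0364 0.0393]
```

View pics/crop0.png

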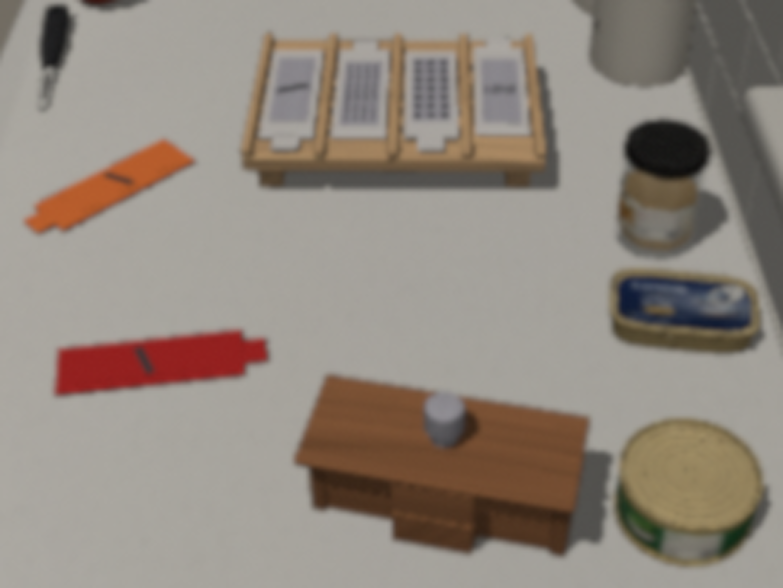

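The crop shows four real inserts in the rack. From the left they are a (diagonal slot, tab towards the box), c (small holes, tab away), b (large holes, tab towards the box) and d (teeth, tab away). The orange and red look-alikes lie flat on the counter.

```bash
python3 - <<'E'
from h import *
d=np.load("side0.npy",allow_pickle=True).item()
print(depthpt(d,[(262,85),(262,120),(250,153),(140,425),(185,470),(215,165),(404,160),(365,110)]).round(3))
print(proj(d,[[.558,-.303,0],[.65,-.33,0],[.47,-.28,0]]).round())
d=np.load("scene0.npy",allow_pickle=True).item()
print(depthpt(d,[(395,378),(440,410),(350,395),(335,400),(300,460)]).round(3))
E
```

```text
[[ 0.419  0.566  0.224]
 [ 0.412  0.55   0.125]
 [ 0.36   0.58   0.002]
 [ 0.295 -0.345  0.05 ]
 [ 0.38  -0.417  0.062]
 [ 0.282  0.427  0.048]
 [ 0.788  0.312  0.115]
 [ 0.706  0.498  0.172]]
[[318. 415.]
 [377. 428.]
 [264. 403.]]
[[ 0.356 -0.368  0.065]
 [ 0.365 -0.456  0.057]
 [ 0.276 -0.347  0.06 ]
 [ 0.292 -0.295  0.001]
 [ 0.221 -0.29  -0.097]]
```

Request:
step_arm(moves=[1,0.3,-0.97,0,0,1,0.3,-0.97,0,0,1,0.3,-0.97,0,0,1,0.3,-0.97,0,0])

```text
t: 0.65
tcp_pos: [0.2811, 0.3875, 0.3037]
tool_rot: [0.182, 0.983, -0.001, -0.001]
force: [0.0, -0.2, 0.9]
finger_gap: 0.996
gripper_force: 0.0
```

Request:
step_arm(moves=[1,0.5,-0.97,0,0,1,0.5,-0.97,0,0,1,0.5,-0.97,0,0,1,0.5,-0.97,0,0])

```text
t: 1.15
tcp_pos: [0.3829, 0.1948, 0.3041]
tool_rot: [0.181, 0.983, 0.0, 0.001]
force: [0.3, 0.2, -0.5]
finger_gap: 0.999
gripper_force: 0.0
```

Request:
step_arm(moves=[1,0.5,-0.97,0,0,1,0.5,-0.97,0,0,1,0.5,-0.97,0,0,1,0.5,-0.97,0,0])

```text
t: 1.65
tcp_pos: [0.4836, -0.0001, 0.3041]
tool_rot: [0.181, 0.983, -0.0, 0.001]
force: [0.5, 0.7, -0.3]
finger_gap: 0.996
gripper_force: 0.0
```

Request:
step_arm(moves=[1,0.5,-0.94,0,0.04,1,0.5,-0.94,0,0.04,1,0.5,-0.94,0,0.04,1,0.5,-0.94,0,0.04,1,0.5,-0.94,0,0.04,1,0.5,-0.94,0,0.04])

```text
t: 2.4
tcp_pos: [0.5807, -0.1841, 0.3034]
tool_rot: [0.117, 0.993, 0.001, -0.001]
force: [-0.4, 0.3, -0.4]
finger_gap: 0.998
gripper_force: 0.0
```

```bash
cat > m.py <<'E'
import sys
from h import *
# measure lid/top rect from wrist depth
def comp(d,lo,hi,color=None):
    vv,uu=np.mgrid[0:480,0:640]; UV=np.c_[uu.ravel(),vv.ravel()]
    P=depthpt(d,UV); m=(d["z_map"].ravel()>0)&(P[:,2]>lo)&(P[:,2]<hi)
    if color is not None: m&=color.ravel()
    im=(m*255).astype(np.uint8).reshape(480,640)
    k,l,st,_=cv2.connectedComponentsWithStats(im); out=[]
    for b in 1+np.argsort(-st[1:,4])[:6]:
        if st[b,4]<60: continue
        q=P[l.ravel()==b]; r=cv2.minAreaRect((q[:,:2]*1000).astype(np.float32)); out.append((len(q),np.round(r[0],1),np.round(r[1],1),round(r[2],2),np.median(q[:,2]).round(4),st[b,:4]))
    return out
def yaw():
    x,y,z,w=manip.sense()["tool_rot"]; return np.degrees(np.arctan2(y*y-x*x,2*x*y))
E
python3 - <<'E'
from m import *
d=snap("wrist"); cv2.imwrite("pics/w1.png",d["color"]); np.save("w1.npy",d,allow_pickle=True)
print(yaw(),manip.sense()["tcp_pos"])
for r in comp(d,.058,.074)[:2]+comp(d,.085,.105)[:2]: print(r)
E
```

```text
76.54850906207699 [ 0.58062164 -0.18373813  0.30360363]
(15250, array([ 586.2, -185.4]), array([ 72.5, 163.6]), 75.8, np.float64(0.0661), array([271, 126,  91, 190], dtype=int32))
(975, array([748. ,  55.9]), array([31. , 61.1]), 47.19, np.float64(0.0671), array([582, 309,  58,  53], dtype=int32))
(1774, array([758.5,  52.6]), array([33.4, 62.6]), 84.15, np.float64(0.0934), array([599, 321,  41,  67], dtype=int32))
(765, array([ 585.3, -185.3]), array([22.7, 22.7]), 28.66, np.float64(0.0957), array([300, 218,  31,  32], dtype=int32))
```

View pics/w1.png

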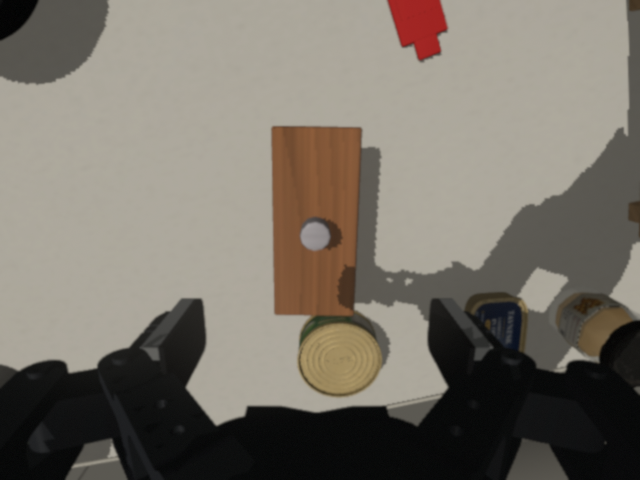

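The wrist view shows the lid with its knob at (315,236), clear of the round tin at (340,355). The measured lid centre is (586,-185) mm with the box yaw about 165.8°.

Request:
step_arm(moves=[1,0.026,-0.008,-0.4,-0.004,1,0.026,-0.008,-0.6,-0.004,1,0.026,-0.008,-0.75,-0.004,1,0.026,-0.008,-0.805,-0.004,1,0.026,-0.008,-0.805,-0.004,0,0.026,-0.008,-0.805,-0.004,0,0.026,-0.008,-0.805,-0.004,0,0.026,-0.008,-0.805,-0.004,0,0.026,-0.008,-0.805,-0.004,0,0.026,-0.008,-0.805,-0.004,0,0.026,-0.008,-0.805,-0.004,0,0.026,-0.008,-0.805,-0.004], grip_force=60)

```text
t: 3.95
tcp_pos: [0.5868, -0.1873, 0.1439]
tool_rot: [0.124, 0.992, -0.0, 0.001]
force: [-0.6, 0.2, 5.3]
finger_gap: 0.264
gripper_force: 58.5
```

Request:
step_arm(moves=[0,0,0,0.1,0,0,0,0,0.25,0,0,0,0,0.4,0,0,-0.07,-0.3,0.4,0,0,-0.14,-0.6,0.4,0,0,-0.14,-0.6,0.3,0,0,-0.14,-0.6,0.1,0,0,-0.14,-0.6,-0.1,0,0,-0.14,-0.6,-0.2,0,0,-0.14,-0.6,-0.24,0,0,-0.14,-0.6,-0.255,0,0,-0.14,-0.6,-0.255,0])

```text
t: 5.45
tcp_pos: [0.559, -0.3075, 0.093]
tool_rot: [0.124, 0.992, -0.001, 0.001]
force: [0.5, -0.5, -2.1]
finger_gap: 0.261
gripper_force: 59.4
```

Request:
step_arm(moves=[0,0,0,-0.008,0,0,0,0,-0.016,0,0,0,0,-0.017,0])

```text
t: 5.82
tcp_pos: [0.5588, -0.3074, 0.0899]
tool_rot: [0.124, 0.992, -0.0, 0.001]
force: [-1.2, 0.2, 6.3]
finger_gap: 0.259
gripper_force: 60.2
```

Request:
step_arm(moves=[1,0,0,0,0,1,0,0,0,0,1,0,0,0,0,1,0,0,0.2,0,1,0,0,0.5,0,1,0,0,0.8,0,1,0,0.3,1,-0.05,1,0,0.6,1,-0.1,1,0,0.9,1,-0.15,1,0,0.9,1,-0.15])

```text
t: 7.08
tcp_pos: [0.5574, -0.1227, 0.2886]
tool_rot: [0.35, 0.937, 0.0, -0.001]
force: [0.4, -0.6, 0.1]
finger_gap: 1.001
gripper_force: 0.0
```

Request:
step_arm(moves=[1,0,0.3,0.05,-0.05,1,0,0.6,0.05,-0.1,1,0,0.85,0.05,-0.15,1,0,0.85,0.05,-0.15])

```text
t: 7.58
tcp_pos: [0.5583, 0.0452, 0.2983]
tool_rot: [0.559, 0.829, 0.0, -0.0]
force: [0.0, -1.0, -0.8]
finger_gap: 0.999
gripper_force: 0.0
```

Request:
step_arm(moves=[1,0,0.3,0,-0.05,1,0,0.6,0,-0.1,1,0,0.8,0,-0.132,1,0,0.8,0,-0.132,1,0,0.8,0,-0.132])

```text
t: 8.2
tcp_pos: [0.559, 0.2013, 0.2982]
tool_rot: [0.719, 0.695, -0.0, 0.0]
force: [0.1, 0.0, -1.2]
finger_gap: 0.995
gripper_force: 0.0
```

```bash
python3 - <<'E'
from m import *
d=snap("wrist"); cv2.imwrite("pics/w2.png",d["color"]); np.save("w2.npy",d,allow_pickle=True)
print(yaw(),manip.sense()["tcp_pos"])
for r in comp(d,.03,.056)[:2]: print(r)
hsv=cv2.cvtColor(d["color"],cv2.COLOR_BGR2HSV)
print("wood");[print(r) for r in comp(d,.03,.056,hsv[...,1]>70)]
print("grey");[print(r) for r in comp(d,.03,.056,hsv[...,1]<45)]
E
```

```text
-2.0508702074343232 [0.55897593 0.20096222 0.29826051]
(55603, array([563.5, 214.2]), array([180. , 240.7]), 87.59, np.float64(0.0452), array([175,  92, 295, 207], dtype=int32))
(5178, array([833.2, 159.5]), array([  4.8, 233.8]), 0.05, np.float64(0.0431), array([584, 120,  56, 245], dtype=int32))
wood
(23275, array([563.4, 214.1]), array([179.5, 239.4]), 87.81, np.float64(0.041), array([175,  92, 295, 207], dtype=int32))
(108, array([742.4,  88.8]), array([37.5,  9.2]), 47.03, np.float64(0.0539), array([501, 318,  33,  28], dtype=int32))
grey
(7788, array([535.1, 223.6]), array([144.1,  43.2]), 87.95, np.float64(0.0453), array([262, 104,  52, 167], dtype=int32))
(7727, array([651.8, 223.6]), array([144.6,  43.5]), 87.41, np.float64(0.0454), array([393,  99,  61, 168], dtype=int32))
(7690, array([476. , 208.1]), array([144.7,  45.8]), 88.32, np.float64(0.0453), array([192, 126,  59, 163], dtype=int32))
(7568, array([592.9, 203.7]), array([143.7,  43.3]), 88.24, np.float64(0.0454), array([330, 127,  54, 162], dtype=int32))
(5178, array([833.2, 159.5]), array([  4.8, 233.8]), 0.05, np.float64(0.0431), array([584, 120,  56, 245], dtype=int32))
(1874, array([761.6, 314.5]), array([36.4, 89.7]), 12.86, np.float64(0.0436), array([530,   6,  63, 117], dtype=int32))
```

View pics/w2.png

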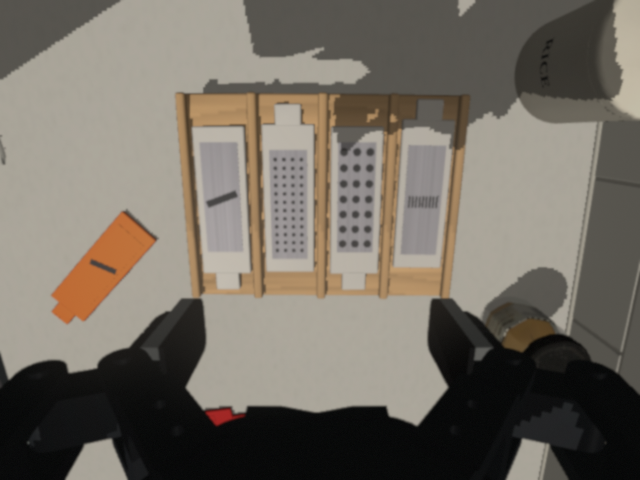

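The wrist view shows the rack's four channels, with tabs at (228,282) for a, (288,113) for c, (353,282) for b and (430,108) for d. I start with d, pushing it from behind with closed fingers.

Request:
step_arm(moves=[0,0.25,0.28,0,0,0,0.475,0.553,0,0,0,0.475,0.553,-0.1,0,0,0.475,0.553,-0.3,0,0,0.475,0.553,-0.5,0,0,0.475,0.553,-0.7,0,0,0.475,0.553,-0.85,0,0,0.475,0.553,-0.915,0,0,0.475,0.553,-0.918,0,0,0.475,0.553,-0.918,0])

```text
t: 9.5
tcp_pos: [0.6546, 0.3133, 0.1165]
tool_rot: [0.72, 0.694, 0.001, 0.001]
force: [-0.3, 0.3, 0.6]
finger_gap: -0.001
gripper_force: 0.0
```

Request:
step_arm(moves=[0,0,-0.03,-0.008,0,0,-0.003,-0.08,-0.008,0,0,-0.005,-0.13,-0.008,0,0,-0.007,-0.18,-0.008,0,0,-0.009,-0.23,-0.008,0,0,-0.011,-0.28,-0.008,0,0,-0.013,-0.32,-0.008,0,0,-0.015,-0.36,-0.008,0,0,-0.016,-0.39,-0.008,0,0,-0.017,-0.41,-0.008,0,0,-0.017,-0.418,-0.008,0,0,-0.017,-0.418,-0.008,0])

```text
t: 11.0
tcp_pos: [0.6499, 0.2298, 0.1132]
tool_rot: [0.719, 0.695, -0.0, 0.0]
force: [0.6, 0.4, 0.6]
finger_gap: -0.001
gripper_force: 0.0
```

```bash
cat > ins.py <<'E'
from m import *
C=np.array([563.5,214.2]);u=np.array([.040,.999]);v=np.array([-.999,.040])
def look(n="side",lo=.034,hi=.056):
    d=snap(n); hsv=cv2.cvtColor(d["color"],cv2.COLOR_BGR2HSV)
    for r in comp(d,lo,hi,hsv[...,1]<45):
        if min(r[2])>35 and max(r[2])<160: print(r[:5],"s,ch",((r[1]-C)@u).round(1),((r[1]-C)@v).round(1))
    return d
E
python3 - <<'E'
from ins import *
d=look("side");print(manip.sense()["force"],manip.sense()["tcp_pos"])
E
```

```text
(1273, array([ 286.6, -378. ]), array([148. ,  67.8]), 15.71, np.float64(0.0446)) s,ch -602.7 252.9
(610, array([476.2, 207.3]), array([148.4,  45.3]), 88.0, np.float64(0.0445)) s,ch -10.4 86.9
(589, array([593.1, 199.2]), array([146.1,  43.1]), 87.46, np.float64(0.0444)) s,ch -13.8 -30.2
(580, array([535.1, 220.9]), array([145.4,  44. ]), 88.25, np.float64(0.0444)) s,ch 5.6 28.6
[-4.05229621e-01  2.52424739e-05 -1.19016238e-01] [0.64986226 0.22994419 0.11316471]
```

Request:
step_arm(moves=[0,0,0.04,0.1,0,0,0,0.04,0.3,0,1,0,-0.1,0.45,0,1,-0.01,-0.4,0.45,0,1,-0.02,-0.68,0.45,0,1,-0.02,-0.68,0.45,0,1,-0.02,-0.68,0.45,0])

```text
t: 11.92
tcp_pos: [0.646, 0.0941, 0.2033]
tool_rot: [0.72, 0.694, 0.0, -0.0]
force: [1.0, -0.1, 0.4]
finger_gap: 0.996
gripper_force: 0.0
```

```bash
python3 - <<'E'
from ins import *
d=look("wrist");print(manip.sense()["tcp_pos"],yaw());cv2.imwrite("pics/w3.png",d["color"])
E
```

```text
(16577, array([648.4, 146. ]), array([145.4,  44. ]), 88.3, np.float64(0.0454)) s,ch -64.7 -87.5
(13560, array([591.3, 183.9]), array([106.9,  45.8]), 88.1, np.float64(0.0454)) s,ch -29.2 -29.0
(12362, array([533.1, 195.8]), array([90.5, 47.7]), 87.68, np.float64(0.0455)) s,ch -19.6 29.6
(10562, array([475. , 189.7]), array([109.,  48.]), 87.13, np.float64(0.0454)) s,ch -28.0 87.4
[0.64592113 0.09485958 0.2032274 ] -1.971962500314798
```

View pics/w3.png

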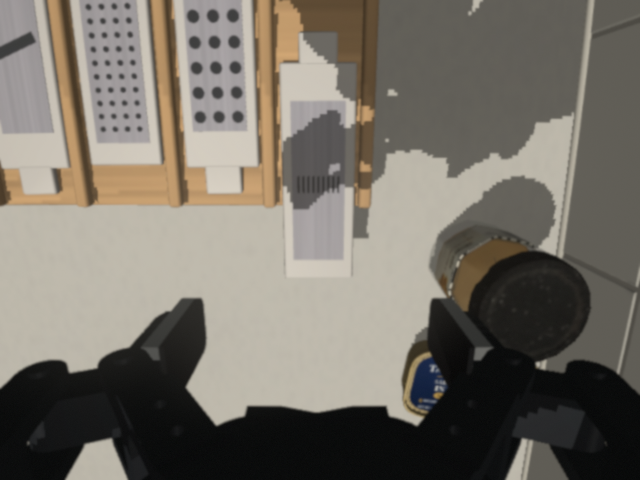

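d sticks out by 48 mm, with its free end at (318,277), which is ready to grip.

Request:
step_arm(moves=[1,0,-0.01,-0.25,0,1,0,-0.01,-0.45,0,1,0,-0.01,-0.546,0,1,0,-0.01,-0.546,0,0,0,-0.01,-0.546,0,0,0,-0.01,-0.546,0,0,0,-0.01,-0.546,0,0,0,-0.01,-0.546,0,0,0,-0.01,-0.546,0,0,0,-0.01,-0.546,0], grip_force=50)

```text
t: 13.22
tcp_pos: [0.6469, 0.0919, 0.0954]
tool_rot: [0.719, 0.694, 0.001, 0.001]
force: [-0.1, 0.1, 7.4]
finger_gap: 0.497
gripper_force: 50.4
```

Request:
step_arm(moves=[0,0,0,0.05,0,0,0,0,0.2,0,0,0,0,0.4,0,0,0,-0.1,0.4,0.05,0,0,-0.25,0.4,0.1,0,0,-0.4,0.4,0.15,0,0,-0.55,0.4,0.2,0,-0.03,-0.7,0.4,0.25,0,-0.06,-0.85,0.4,0.3,0,-0.08,-0.97,0.4,0.35,0,-0.08,-0.97,0.4,0.4,0,-0.08,-0.97,0.4,0.432])

```text
t: 14.72
tcp_pos: [0.6294, -0.1027, 0.1739]
tool_rot: [0.123, 0.992, 0.0, -0.001]
force: [-0.2, -0.1, 0.4]
finger_gap: 0.495
gripper_force: 50.9
```

Request:
step_arm(moves=[0,0,-0.2,0,0,0,0,-0.35,0,0,0,0,-0.46,0,0,0,0,-0.46,0,0,0,0,-0.46,0,0])

```text
t: 15.35
tcp_pos: [0.6296, -0.1931, 0.1738]
tool_rot: [0.124, 0.992, 0.001, -0.001]
force: [-0.1, -0.0, -0.1]
finger_gap: 0.499
gripper_force: 50.9
```

```bash
cat >> ins.py <<'E'
def held(boxref=(586.2,-185.4,165.8),tabsign=1,z=None,gx=0,img=None):
    """held insert seen by wrist: tabsign=+1 tab on camera side... prints correction to put insert over box"""
    d=snap("wrist"); p=manip.sense()["tcp_pos"]; z=p[2]-.052 if z is None else z
    hsv=cv2.cvtColor(d["color"],cv2.COLOR_BGR2HSV)
    th=np.radians(boxref[2]); bx=np.array([np.cos(th),np.sin(th)]); by=np.array([-bx[1],bx[0]])
    for r in comp(d,z-.014,z+.014,hsv[...,1]<45):
        if r[0]>2500: print(r); e=r[1]-np.array(boxref[:2]); print(" bbox centre in box x,y:",(e@bx).round(1),(e@by).round(1)," tcp in box:",((p[:2]*1000-boxref[:2])@bx).round(1),((p[:2]*1000-boxref[:2])@by).round(1))
    if img: cv2.imwrite("pics/"+img,d["color"])
    print(p,yaw()); return d
E
python3 - <<'E'
from ins import *
d=held(img="w4.png")
E
```

```text
(52741, array([ 587.2, -181.9]), array([ 70.4, 126.1]), 75.82, np.float64(0.123), array([210,   0, 213, 380], dtype=int32))
 bbox centre in box x,y: -0.1 -3.6  tcp in box: -44.0 -3.5
[ 0.6296708  -0.19276864  0.17392922] 75.79858572045204
```

View pics/w4.png

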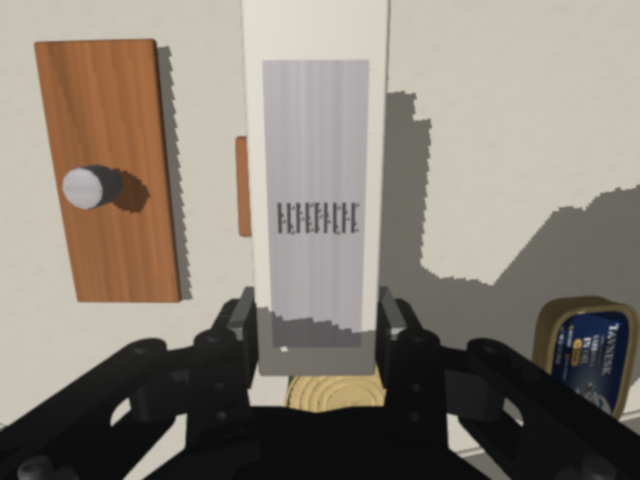

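```bash
cat >> ins.py <<'E'
def inbox(d,uv,z,B=(586.2,-185.4,165.8)):
    th=np.radians(B[2]); bx=np.array([np.cos(th),np.sin(th)]); by=np.array([-bx[1],bx[0]])
    e=toplane(d,uv,z)[:,:2]*1000-np.array(B[:2]); return np.c_[e@bx,e@by].round(1)
E
python3 - <<'E'
from ins import *
d=snap("wrist");print(inbox(d,[(318,375),(243,3),(390,3),(252,280),(381,280)],.1235))
print(inbox(d,[(237,137),(241,236)],.060))
E
```

```text
[[-61.5  -4.8]
 [ 61.3  17.1]
 [ 61.4 -25.3]
 [-23.8  18. ]
 [-23.7 -26.3]]
[[ 23.7  33.5]
 [-24.9  34. ]]
```

Request:
step_arm(moves=[0,0.015,-0.024,0,0,0,0.015,-0.024,-0.1,0,0,0.015,-0.024,-0.2,0,0,0.015,-0.024,-0.28,0,0,0.015,-0.024,-0.34,0,0,0.015,-0.024,-0.39,0,0,0.015,-0.024,-0.42,0,0,0.015,-0.024,-0.435,0,0,0.015,-0.024,-0.435,0])

```text
t: 16.58
tcp_pos: [0.6331, -0.1989, 0.0873]
tool_rot: [0.124, 0.992, -0.0, 0.0]
force: [-0.1, 0.7, -0.9]
finger_gap: 0.499
gripper_force: 50.9
```

Request:
step_arm(moves=[0,0,0,-0.008,0,0,0,0,-0.01,0,1,0,0,-0.01,0,1,0,0,-0.01,0,1,0,0,-0.01,0,1,0,0,0.1,0,1,0,0,0.4,0,1,-0.1,0.05,0.7,0,1,-0.1,0.05,0.7,0,1,-0.1,0.05,0.7,0])

```text
t: 17.82
tcp_pos: [0.613, -0.1888, 0.2285]
tool_rot: [0.124, 0.992, -0.0, 0.001]
force: [-0.2, 0.5, -0.5]
finger_gap: 0.996
gripper_force: 0.0
```

```bash
cat >> ins.py <<'E'
def stack(top,B=(586.2,-185.4,165.8),img=None):
    d=snap("wrist"); hsv=cv2.cvtColor(d["color"],cv2.COLOR_BGR2HSV)
    th=np.radians(B[2]); bx=np.array([np.cos(th),np.sin(th)]); by=np.array([-bx[1],bx[0]])
    for r in comp(d,top-.005,top+.005,hsv[...,1]<45):
        e=r[1]-np.array(B[:2])
        if np.hypot(*e)<100: print("stack",r[:5],"bbox in box",(e@bx).round(1),(e@by).round(1))
    if img: cv2.imwrite("pics/"+img,d["color"])
    return d
E
python3 - <<'E'
from ins import *
d=stack(.035,img="w5.png"); print(manip.sense()["tcp_pos"])
E
```

```text
stack (11976, array([ 582.1, -185.5]), array([ 44.2, 146.8]), 76.02, np.float64(0.0353)) bbox in box 4.0 1.1
[ 0.61264851 -0.18871448  0.22712284]
```

View pics/w5.png

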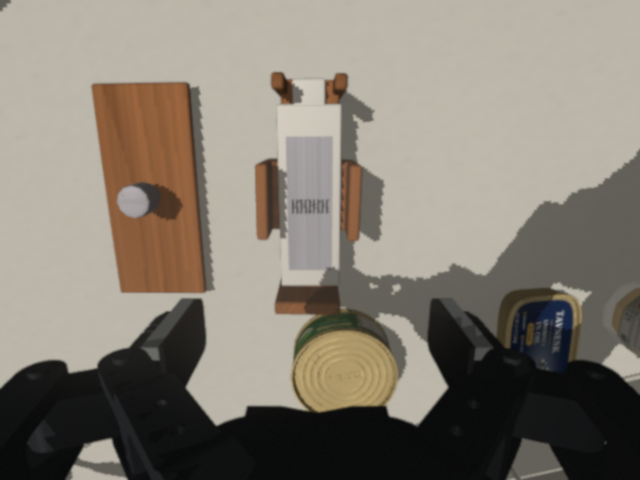

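d lies flat with its tab in the notch at (308,92), steel face up. The grip offset of 45 mm was right, so I will use it for the rest. b is next.

Request:
step_arm(moves=[0,0,0.2,0,-0.05,0,0,0.45,0,-0.1,0,0,0.7,0,-0.15,0,0,0.95,0,-0.2,0,0,0.97,0,-0.22,0,0,0.97,0,-0.22])

```text
t: 18.62
tcp_pos: [0.6125, 0.0061, 0.2253]
tool_rot: [0.452, 0.892, -0.001, -0.002]
force: [-1.0, -1.0, 0.0]
finger_gap: 0.002
gripper_force: 0.0
```

Request:
step_arm(moves=[0,-0.08,0.2,0,-0.05,0,-0.08,0.45,0,-0.1,0,-0.08,0.7,0,-0.15,0,-0.08,0.95,0,-0.2,0,-0.08,0.97,0,-0.212,0,-0.08,0.97,0,-0.212])

```text
t: 19.38
tcp_pos: [0.597, 0.199, 0.226]
tool_rot: [0.719, 0.695, -0.001, -0.0]
force: [-0.7, -0.0, 0.4]
finger_gap: -0.003
gripper_force: 0.0
```

```bash
python3 - <<'E'
from ins import *
d=look("wrist");print(manip.sense()["tcp_pos"],yaw())
E
```

```text
(12593, array([534.6, 223.4]), array([145. ,  45.9]), 87.93, np.float64(0.0453)) s,ch 8.0 29.2
(12133, array([475.5, 207.9]), array([145.1,  48.1]), 88.05, np.float64(0.0453)) s,ch -9.8 87.7
(10594, array([593.3, 214.6]), array([122.9,  43.5]), 88.24, np.float64(0.0454)) s,ch 1.6 -29.8
[0.59707715 0.1983491  0.22618677] -1.9716893573375758
```

Request:
step_arm(moves=[0,0,0.25,0,0,0,-0.005,0.483,0,0,0,-0.005,0.483,-0.2,0,0,-0.005,0.483,-0.4,0,0,-0.005,0.483,-0.53,0,0,-0.005,0.483,-0.56,0,0,-0.005,0.483,-0.56,0])

```text
t: 20.3
tcp_pos: [0.5966, 0.2948, 0.1153]
tool_rot: [0.72, 0.694, 0.0, 0.0]
force: [-0.3, -0.3, -0.1]
finger_gap: 0.002
gripper_force: 0.0
```

Request:
step_arm(moves=[0,0,-0.03,-0.007,0,0,-0.004,-0.08,-0.007,0,0,-0.006,-0.13,-0.007,0,0,-0.009,-0.18,-0.007,0,0,-0.012,-0.23,-0.007,0,0,-0.014,-0.27,-0.007,0,0,-0.016,-0.31,-0.007,0,0,-0.018,-0.345,-0.007,0,0,-0.02,-0.375,-0.007,0,0,-0.02,-0.39,-0.007,0,0,-0.02,-0.394,-0.007,0,0,-0.02,-0.394,-0.007,0])

```text
t: 21.8
tcp_pos: [0.592, 0.217, 0.1137]
tool_rot: [0.719, 0.695, 0.0, 0.0]
force: [0.3, -0.0, -0.5]
finger_gap: -0.0
gripper_force: 0.0
```

Request:
step_arm(moves=[0,0,0.04,0.1,0,0,0,0.04,0.3,0,1,0,-0.1,0.45,0,1,-0.01,-0.4,0.45,0,1,-0.02,-0.6,0.45,0,1,-0.02,-0.6,0.45,0,1,-0.02,-0.6,0.45,0])

```text
t: 22.68
tcp_pos: [0.588, 0.0974, 0.2038]
tool_rot: [0.719, 0.695, 0.0, -0.0]
force: [-1.1, 0.4, -0.1]
finger_gap: 0.995
gripper_force: 0.0
```

```bash
python3 - <<'E'
from ins import *
d=look("wrist");print(manip.sense()["tcp_pos"],yaw());look("side")
E
```

```text
(16178, array([587.2, 133.6]), array([144.8,  44.5]), 88.04, np.float64(0.0454)) s,ch -79.6 -26.9
(13583, array([474.8, 190.6]), array([110.4,  47.8]), 87.93, np.float64(0.0454)) s,ch -27.1 87.7
(12531, array([533.5, 195.6]), array([89.7, 45.8]), 87.71, np.float64(0.0455)) s,ch -19.8 29.2
[0.58799308 0.09787273 0.20369335] -1.964536708604016
(1327, array([ 286.6, -378.2]), array([147.5,  67.4]), 16.09, np.float64(0.0445)) s,ch -602.9 252.9
(1083, array([ 582. , -189.3]), array([ 51. , 145.5]), 75.16, np.float64(0.0352)) s,ch -402.4 -34.6
(728, array([587.9, 132.6]), array([149.1,  45.7]), 87.09, np.float64(0.0444)) s,ch -80.5 -27.6
(610, array([476.2, 206.4]), array([151.3,  45.7]), 88.12, np.float64(0.0446)) s,ch -11.3 86.9
```

Request:
step_arm(moves=[1,-0.01,-0.007,-0.25,0,1,-0.01,-0.007,-0.45,0,1,-0.01,-0.007,-0.543,0,1,-0.01,-0.007,-0.543,0,0,-0.01,-0.007,-0.543,0,0,-0.01,-0.007,-0.543,0,0,-0.01,-0.007,-0.543,0,0,-0.01,-0.007,-0.543,0,0,-0.01,-0.007,-0.543,0,0,-0.01,-0.007,-0.543,0])

```text
t: 24.02
tcp_pos: [0.5868, 0.0955, 0.0962]
tool_rot: [0.719, 0.695, 0.001, 0.001]
force: [-0.9, 0.6, 6.1]
finger_gap: 0.5
gripper_force: 50.3
```

Request:
step_arm(moves=[0,0,0,0.05,0,0,0,0,0.2,0,0,0,0,0.4,0,0,0,-0.1,0.4,-0.05,0,0,-0.25,0.4,-0.1,0,0,-0.4,0.4,-0.155,0,-0.04,-0.55,0.4,-0.21,0,-0.08,-0.7,0.4,-0.265,0,-0.12,-0.85,0.4,-0.32,0,-0.16,-0.97,0.4,-0.375,0,-0.2,-0.97,0.4,-0.43,0,-0.224,-0.97,0.4,-0.485])

```text
t: 25.52
tcp_pos: [0.5401, -0.0989, 0.1751]
tool_rot: [1.0, 0.003, -0.001, -0.0]
force: [-1.2, 0.3, -0.8]
finger_gap: 0.5
gripper_force: 50.9
```

Request:
step_arm(moves=[0,0,-0.1,0,-0.05,0,0,-0.2,0,-0.083,0,0,-0.3,0,-0.083,0,0,-0.379,0,-0.083,0,0,-0.379,0,-0.083,0,0,-0.379,0,-0.083])

```text
t: 26.28
tcp_pos: [0.5408, -0.1739, 0.175]
tool_rot: [0.992, -0.124, -0.0, -0.0]
force: [-0.1, -1.0, -0.4]
finger_gap: 0.503
gripper_force: 50.9
```

```bash
python3 - <<'E'
from ins import *
d=held(img="w6.png")
E
```

```text
(54487, array([ 574.9, -182. ]), array([ 70.3, 142.4]), 75.76, np.float64(0.1234), array([210,   0, 213, 410], dtype=int32))
 bbox centre in box x,y: 11.8 -0.5  tcp in box: 46.8 -0.3
[ 0.54088913 -0.1736423   0.17501158] -104.21031225117156
```

Request:
step_arm(moves=[0,0.009,-0.002,0,0,0,0.009,-0.002,-0.1,0,0,0.009,-0.002,-0.2,0,0,0.009,-0.002,-0.28,0,0,0.009,-0.002,-0.34,0,0,0.009,-0.002,-0.38,0,0,0.009,-0.002,-0.405,0,0,0.009,-0.002,-0.412,0,0,0.009,-0.002,-0.412,0])

```text
t: 27.45
tcp_pos: [0.5427, -0.1756, 0.1032]
tool_rot: [0.992, -0.123, 0.001, 0.002]
force: [-18.2, 3.7, 70.0]
finger_gap: 0.496
gripper_force: 87.8
```

Request:
step_arm(moves=[0,0,0,0.2,0,0,0,0,0.412,0,0,0,0,0.412,0])

```text
t: 27.82
tcp_pos: [0.545, -0.1756, 0.1787]
tool_rot: [0.992, -0.124, 0.004, 0.002]
force: [0.1, -0.2, -1.2]
finger_gap: 0.497
gripper_force: 52.8
```

```bash
python3 - <<'E'
from ins import *
d=held(img="w7.png"); s=snap("side"); cv2.imwrite("pics/s7.png",cv2.resize(s["color"][290:400,260:420],None,fx=5,fy=5,interpolation=cv2.INTER_CUBIC)); print(manip.sense()["force"])
E
```

```text
(54215, array([ 579.7, -184.1]), array([ 70.2, 142.1]), 75.49, np.float64(0.1276), array([211,   0, 211, 410], dtype=int32))
 bbox centre in box x,y: 6.6 0.3  tcp in box: 43.6 0.4
[ 0.54384135 -0.17504891  0.17664553] -104.24376063625138
[ 0.94340619 -0.41781518 -1.58354415]
```

View pics/w7.png

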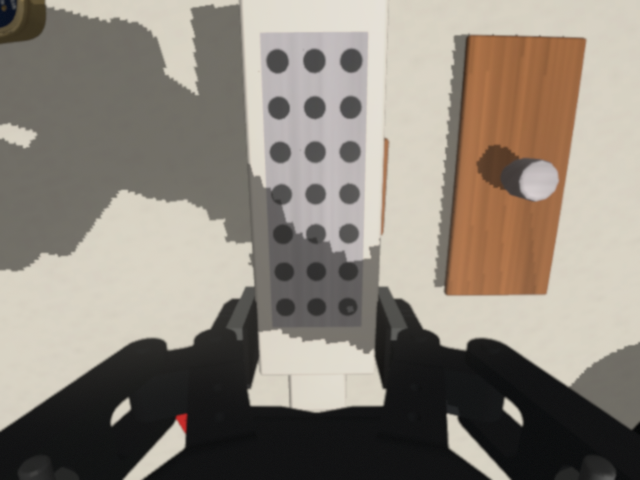

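View pics/s7.png

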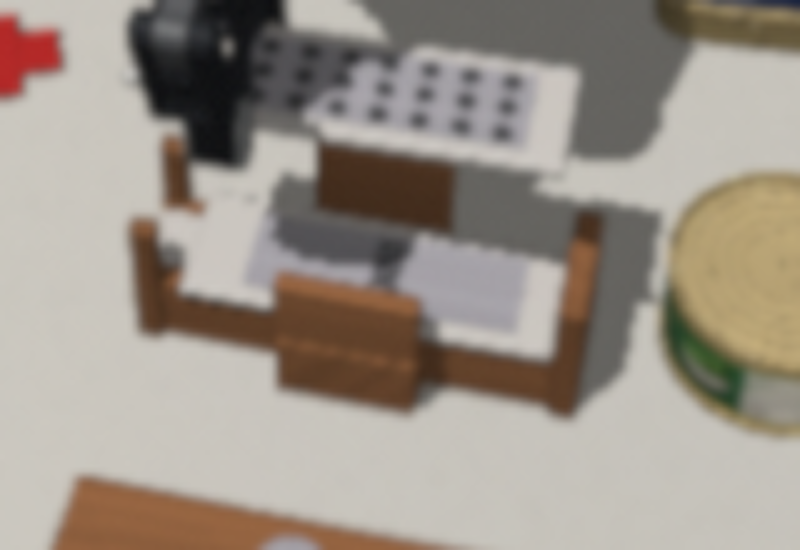

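The crop shows d flat in the box and b held above it. b may have caught on the end wall or the posts, so I measure the held piece's end and tilt.

```bash
cat > heldside.py <<'E'
from ins import *
def run():
    s=snap("side"); p=manip.sense()["tcp_pos"]; hsv=cv2.cvtColor(s["color"],cv2.COLOR_BGR2HSV)
    vv,uu=np.mgrid[0:480,0:640]; UV=np.c_[uu.ravel(),vv.ravel()]; P=depthpt(s,UV)
    m=(s["z_map"].ravel()>0)&(P[:,2]>p[2]-.075)&(P[:,2]<p[2]-.03)&(abs(P[:,0]-.586)<.12)&(abs(P[:,1]+.185)<.08)&(hsv[...,1].ravel()<45)&(hsv[...,2].ravel()>70)
    im=(m*255).astype(np.uint8).reshape(480,640); k,l,st,_=cv2.connectedComponentsWithStats(im); b=1+np.argmax(st[1:,4]); q=P[l.ravel()==b]
    th=np.radians(165.8); bx=np.array([np.cos(th),np.sin(th)]); by=np.array([-bx[1],bx[0]]); e=q[:,:2]*1000-[586.2,-185.4]
    X=np.c_[e@bx,e@by]; A=np.c_[X,np.ones(len(X))]; c=np.linalg.lstsq(A,q[:,2]*1000,rcond=None)[0]
    print("n",len(q),"x",np.percentile(X[:,0],[0,1,99,100]).round(1),"y",np.percentile(X[:,1],[0,1,99,100]).round(1),"slope deg",np.degrees(c[:2]).round(2),"z at centre",c[2].round(1),"tcp",p.round(4))
run()
E
python3 heldside.py
python3 - <<'E'
from ins import *
s=snap("side")
# box end wall top inner/outer from crop pixels
px=lambda u,v:(260+u/5,290+v/5)
print(inbox(s,[px(567,250),px(597,245),px(580,212),px(147,222),px(175,140),px(277,278),px(420,300)],.060))
print(inbox(s,[px(555,357),px(565,262),px(180,292)],.035))
E
```

```text
n 1305 x [-66.2 -65.2  35.3  43.4] y [-27.5 -23.3  26.5  33.4] slope deg [-0.45 -1.7 ] z at centre 122.6 tcp [ 0.5424 -0.1743  0.1743]
[[-70.6   0.5]
 [-80.2  -3.7]
 [-72.7 -16.6]
 [ 70.8  19.4]
 [ 71.2 -18. ]
 [ 22.   32.7]
 [-26.1  31.2]]
[[-71.8  26.1]
 [-69.7 -14. ]
 [ 58.1  27.3]]
```

Held b is well placed in x. Its fingertips landed on the edge of d, because the contact height matches d's top. I will release it just above that height, where the walls already guide it, and grip the next ones closer to the fingertips.

Request:
step_arm(moves=[0,0,-0.004,-0.1,0,0,0,-0.004,-0.2,0,0,0,-0.004,-0.28,0,0,0,-0.004,-0.32,0,0,0,-0.004,-0.34,0,0,0,-0.004,-0.34,0])

```text
t: 28.78
tcp_pos: [0.5431, -0.1755, 0.1071]
tool_rot: [0.992, -0.124, 0.0, 0.0]
force: [0.4, 0.0, -0.0]
finger_gap: 0.499
gripper_force: 52.8
```

```bash
python3 heldside.py; python3 -c "
from ins import *
print(manip.sense()['force'])"
```

```text
n 1518 x [-69.8 -67.4  34.3  36.5] y [-28.3 -22.5  25.2  29.3] slope deg [  3.55 -13.35] z at centre 53.9 tcp [ 0.5432 -0.1756  0.1074]
[ 0.87175138  0.68479446 -0.85822006]
```

Request:
step_arm(moves=[0,0,0,-0.01,0,0,0,0,-0.01,0,1,0,0,-0.01,0,1,0,0,-0.01,0,1,0,0,-0.01,0,1,0,0,0.1,0,1,0.05,-0.05,0.3,0,1,0.2,-0.05,0.6,0,1,0.2,-0.05,0.6,0,1,0.2,-0.05,0.6,0])

```text
t: 30.08
tcp_pos: [0.5826, -0.1852, 0.2271]
tool_rot: [0.992, -0.124, -0.0, -0.0]
force: [-0.1, 0.2, 0.0]
finger_gap: 1.0
gripper_force: 0.0
```

```bash
python3 - <<'E'
from ins import *
d=stack(.040,img="w8.png"); print(manip.sense()["tcp_pos"])
E
```

```text
stack (12073, array([ 580.7, -185.3]), array([ 47. , 148.6]), 75.81, np.float64(0.0404)) bbox in box 5.4 1.3
[ 0.581757   -0.184836    0.22597985]
```

View pics/w8.png

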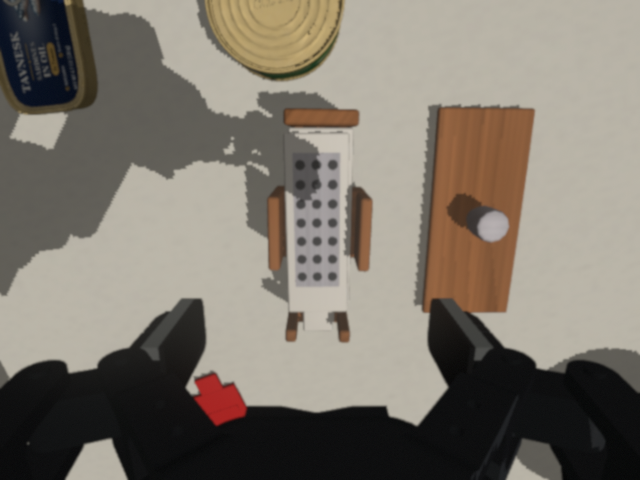

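b dropped flat onto d, with its tab between the posts at (318,322). c is next.

Request:
step_arm(moves=[0,0,0.15,0,0.05,0,0,0.35,0,0.1,0,0,0.55,0,0.15,0,0,0.75,0,0.2,0,0,0.95,0,0.25,0,0,0.97,0,0.3])

```text
t: 30.88
tcp_pos: [0.5805, 0.0114, 0.2247]
tool_rot: [0.939, 0.344, -0.003, -0.002]
force: [0.4, -1.0, -0.3]
finger_gap: 0.0
gripper_force: 0.0
```

Request:
step_arm(moves=[0,-0.05,0.2,0,0.05,0,-0.1,0.4,0,0.1,0,-0.15,0.6,0,0.15,0,-0.2,0.8,0,0.2,0,-0.217,0.97,0,0.25,0,-0.217,0.97,0,0.268,0,-0.217,0.97,0,0.268])

```text
t: 31.75
tcp_pos: [0.5379, 0.2026, 0.2251]
tool_rot: [0.719, 0.695, -0.002, -0.001]
force: [0.2, -0.1, 0.1]
finger_gap: -0.0
gripper_force: 0.0
```

```bash
python3 - <<'E'
from ins import *
d=look("wrist");print(manip.sense()["tcp_pos"],yaw())
E
```

```text
(12253, array([476.3, 208.1]), array([144.8,  45.7]), 88.5, np.float64(0.0453)) s,ch -9.6 86.9
(11548, array([535.5, 226.9]), array([138. ,  43.9]), 88.11, np.float64(0.0453)) s,ch 11.6 28.5
[0.53829571 0.20220719 0.22546896] -2.0645787056343665
```

Request:
step_arm(moves=[0,0,0.28,0,0,0,0,0.55,0,0,0,0,0.55,-0.2,0,0,0,0.55,-0.4,0,0,0,0.55,-0.52,0,0,0,0.55,-0.557,0,0,0,0.55,-0.557,0])

```text
t: 32.67
tcp_pos: [0.5396, 0.3119, 0.1153]
tool_rot: [0.72, 0.694, -0.001, -0.0]
force: [0.9, 0.3, 0.4]
finger_gap: 0.001
gripper_force: 0.0
```

Request:
step_arm(moves=[0,0,-0.03,-0.007,0,0,-0.003,-0.08,-0.007,0,0,-0.005,-0.13,-0.007,0,0,-0.007,-0.18,-0.007,0,0,-0.009,-0.23,-0.007,0,0,-0.011,-0.27,-0.007,0,0,-0.013,-0.31,-0.007,0,0,-0.015,-0.345,-0.007,0,0,-0.015,-0.37,-0.007,0,0,-0.015,-0.385,-0.007,0,0,-0.015,-0.389,-0.007,0,0,-0.015,-0.389,-0.007,0])

```text
t: 34.17
tcp_pos: [0.5372, 0.2348, 0.115]
tool_rot: [0.719, 0.695, 0.001, 0.0]
force: [0.8, 2.7, 5.3]
finger_gap: -0.001
gripper_force: 3.2
```

Request:
step_arm(moves=[0,0,0.04,0.1,0,0,0,0.04,0.3,0,1,0,-0.1,0.45,0,1,-0.02,-0.4,0.45,0,1,-0.025,-0.68,0.45,0,1,-0.025,-0.68,0.45,0,1,-0.025,-0.68,0.45,0])

```text
t: 35.05
tcp_pos: [0.5311, 0.0983, 0.2039]
tool_rot: [0.72, 0.694, -0.001, -0.001]
force: [-0.5, 0.9, 0.4]
finger_gap: 1.001
gripper_force: 0.0
```

```bash
python3 - <<'E'
from ins import *
d=look("wrist");print(manip.sense()["tcp_pos"],yaw())
E
```

```text
(16650, array([531.3, 152.7]), array([144.9,  44.5]), 88.1, np.float64(0.0454)) s,ch -62.7 29.7
(13486, array([475.5, 188.5]), array([106.4,  45.2]), 87.8, np.float64(0.0454)) s,ch -29.2 86.9
[0.53111523 0.09903308 0.20388161] -1.9931546371152506
```

Request:
step_arm(moves=[1,-0.01,0.004,-0.25,0,1,-0.01,0.004,-0.4,0,1,-0.01,0.004,-0.494,0,1,-0.01,0.004,-0.494,0,0,-0.01,0.004,-0.494,0,0,-0.01,0.004,-0.494,0,0,-0.01,0.004,-0.494,0,0,-0.01,0.004,-0.494,0,0,-0.01,0.004,-0.494,0,0,-0.01,0.004,-0.494,0])

```text
t: 36.35
tcp_pos: [0.5301, 0.0997, 0.1063]
tool_rot: [0.72, 0.694, 0.001, 0.0]
force: [-0.9, 1.6, 6.3]
finger_gap: 0.493
gripper_force: 50.7
```

Request:
step_arm(moves=[0,0,0,0.05,0,0,0,0,0.2,0,0,0,0,0.4,0,0,0,-0.1,0.4,0.05,0,0,-0.25,0.4,0.1,0,0.1,-0.4,0.4,0.15,0,0.2,-0.55,0.4,0.2,0,0.3,-0.7,0.4,0.25,0,0.4,-0.85,0.4,0.3,0,0.5,-0.97,0.4,0.35,0,0.502,-0.97,0.4,0.4,0,0.502,-0.97,0.4,0.432])

```text
t: 37.85
tcp_pos: [0.6297, -0.0953, 0.1853]
tool_rot: [0.123, 0.992, -0.0, -0.001]
force: [0.2, 0.3, -0.8]
finger_gap: 0.495
gripper_force: 50.9
```

Request:
step_arm(moves=[0,0,-0.2,0,0,0,0,-0.4,0,0,0,0,-0.516,0,0,0,0,-0.516,0,0,0,0,-0.516,0,0])

```text
t: 38.48
tcp_pos: [0.6295, -0.1965, 0.1853]
tool_rot: [0.124, 0.992, 0.001, -0.001]
force: [-0.3, 0.3, -1.8]
finger_gap: 0.496
gripper_force: 50.9
```

```bash
python3 - <<'E'
from ins import *
d=held(img="w9.png")
E
python3 heldside.py
```

```text
(47639, array([ 585.8, -185.6]), array([ 69.9, 130.7]), 76.74, np.float64(0.1237), array([210,   0, 213, 379], dtype=int32))
 bbox centre in box x,y: 0.3 0.3  tcp in box: -44.8 -0.2
[ 0.62966094 -0.19620216  0.18533231] 75.8041099526272
n 1264 x [-36.6 -34.3  77.8  79.8] y [-23.2 -21.5  25.4  27.7] slope deg [-0.51 -0.28] z at centre 122.6 tcp [ 0.6298 -0.1961  0.1854]
```

Request:
step_arm(moves=[0,-0.001,-0.005,-0.1,0,0,-0.001,-0.005,-0.18,0,0,-0.001,-0.005,-0.25,0,0,-0.001,-0.005,-0.31,0,0,-0.001,-0.005,-0.35,0,0,-0.001,-0.005,-0.37,0,0,-0.001,-0.005,-0.377,0,0,-0.001,-0.005,-0.377,0])

```text
t: 39.58
tcp_pos: [0.6297, -0.1986, 0.111]
tool_rot: [0.124, 0.992, -0.0, 0.0]
force: [-1.3, 0.5, 2.8]
finger_gap: 0.494
gripper_force: 53.1
```

Request:
step_arm(moves=[1,0,0,0,0,1,0,0,0,0,1,0,0,0,0,1,0,0,0.1,0,1,0,0,0.3,0,1,-0.1,0.05,0.57,0,1,-0.1,0.05,0.57,0,1,-0.1,0.05,0.57,0])

```text
t: 40.58
tcp_pos: [0.6099, -0.1887, 0.2252]
tool_rot: [0.124, 0.992, -0.0, 0.001]
force: [0.6, 0.5, -0.3]
finger_gap: 1.002
gripper_force: 0.0
```

```bash
python3 - <<'E'
from ins import *
d=stack(.045,img="w10.png"); print(manip.sense()["tcp_pos"])
E
```

```text
stack (13364, array([ 579.5, -184.5]), array([ 45.8, 145. ]), 76.06, np.float64(0.0453)) bbox in box 6.7 0.8
[ 0.60954286 -0.18856264  0.2239665 ]
```

View pics/w10.png

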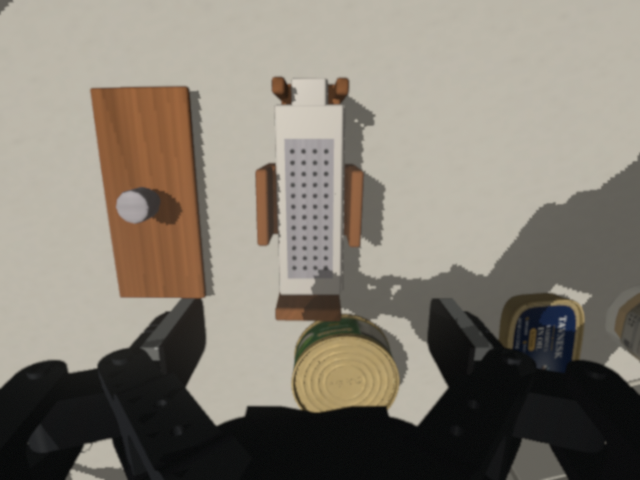

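c is flat on top, with its tab at (309,92). a is last.

Request:
step_arm(moves=[0,0,0.2,0,-0.05,0,0,0.45,0,-0.1,0,-0.1,0.7,0,-0.15,0,-0.25,0.95,0,-0.2,0,-0.3,0.97,0,-0.22,0,-0.3,0.97,0,-0.22])

```text
t: 41.38
tcp_pos: [0.5488, 0.0062, 0.2228]
tool_rot: [0.452, 0.892, -0.001, -0.002]
force: [0.1, 0.5, -0.4]
finger_gap: -0.001
gripper_force: 0.0
```

Request:
step_arm(moves=[0,-0.1,0.2,0,-0.05,0,-0.2,0.45,0,-0.1,0,-0.3,0.7,0,-0.15,0,-0.35,0.95,0,-0.2,0,-0.35,0.97,0,-0.212,0,-0.35,0.97,0,-0.212])

```text
t: 42.12
tcp_pos: [0.4808, 0.1995, 0.2235]
tool_rot: [0.719, 0.695, 0.0, 0.0]
force: [-0.3, -0.9, -0.1]
finger_gap: 0.001
gripper_force: 0.0
```

```bash
python3 - <<'E'
from ins import *
d=look("wrist");print(manip.sense()["tcp_pos"],yaw())
E
```

```text
(11143, array([476.9, 217.3]), array([126.4,  44.2]), 88.7, np.float64(0.0454)) s,ch -0.4 86.6
[0.48077206 0.19898648 0.22357813] -1.9584134053883806
```

Request:
step_arm(moves=[0,0,0.25,0,0,0,-0.005,0.493,0,0,0,-0.005,0.493,-0.2,0,0,-0.005,0.493,-0.4,0,0,-0.005,0.493,-0.52,0,0,-0.005,0.493,-0.55,0,0,-0.005,0.493,-0.55,0])

```text
t: 43.05
tcp_pos: [0.4797, 0.2971, 0.1142]
tool_rot: [0.72, 0.694, 0.0, 0.0]
force: [0.5, 0.1, 0.2]
finger_gap: -0.002
gripper_force: 0.0
```

Request:
step_arm(moves=[0,0,-0.03,-0.007,0,0,-0.003,-0.08,-0.007,0,0,-0.005,-0.13,-0.007,0,0,-0.008,-0.18,-0.007,0,0,-0.01,-0.23,-0.007,0,0,-0.012,-0.27,-0.007,0,0,-0.014,-0.31,-0.007,0,0,-0.016,-0.345,-0.007,0,0,-0.017,-0.37,-0.007,0,0,-0.017,-0.385,-0.007,0,0,-0.017,-0.39,-0.007,0,0,-0.017,-0.39,-0.007,0])

```text
t: 44.55
tcp_pos: [0.4754, 0.2198, 0.1127]
tool_rot: [0.719, 0.695, -0.0, 0.0]
force: [-0.4, -1.5, 1.6]
finger_gap: -0.001
gripper_force: 0.5
```

Request:
step_arm(moves=[0,0,0.04,0.1,0,0,0,0.04,0.3,0,1,0,-0.1,0.45,0,1,-0.02,-0.4,0.45,0,1,-0.025,-0.6,0.45,0,1,-0.025,-0.6,0.45,0,1,-0.025,-0.6,0.45,0])

```text
t: 45.42
tcp_pos: [0.4703, 0.1002, 0.2026]
tool_rot: [0.72, 0.694, -0.0, -0.0]
force: [-0.4, -0.3, 0.1]
finger_gap: 1.002
gripper_force: 0.0
```

```bash
python3 - <<'E'
from ins import *
d=look("wrist");print(manip.sense()["tcp_pos"],yaw())
E
```

```text
(16349, array([471.5, 136.4]), array([145.5,  44.5]), 88.35, np.float64(0.0453)) s,ch -81.4 88.8
[0.47031629 0.10062676 0.20261822] -1.9698661365794643
```

Request:
step_arm(moves=[1,0,-0.006,-0.25,0,1,0,-0.006,-0.4,0,1,0,-0.006,-0.488,0,1,0,-0.006,-0.488,0,0,0,-0.006,-0.488,0,0,0,-0.006,-0.488,0,0,0,-0.006,-0.488,0,0,0,-0.006,-0.488,0,0,0,-0.006,-0.488,0,0,0,-0.006,-0.488,0])

```text
t: 46.72
tcp_pos: [0.4708, 0.0989, 0.1056]
tool_rot: [0.72, 0.694, 0.001, 0.0]
force: [-0.3, 1.0, 6.4]
finger_gap: 0.492
gripper_force: 50.7
```

Request:
step_arm(moves=[0,0,0,0.05,0,0,0,0,0.2,0,0,0,0,0.4,0,0,0,-0.1,0.4,-0.05,0,0,-0.25,0.4,-0.1,0,0.06,-0.4,0.4,-0.155,0,0.12,-0.55,0.4,-0.21,0,0.18,-0.7,0.4,-0.265,0,0.24,-0.85,0.4,-0.32,0,0.3,-0.97,0.4,-0.375,0,0.36,-0.97,0.4,-0.43,0,0.36,-0.97,0.4,-0.485])

```text
t: 48.22
tcp_pos: [0.5428, -0.0962, 0.1852]
tool_rot: [1.0, 0.003, 0.0, 0.0]
force: [-0.3, -0.4, -1.5]
finger_gap: 0.495
gripper_force: 50.9
```

Request:
step_arm(moves=[0,0,-0.1,0,-0.05,0,0,-0.2,0,-0.083,0,0,-0.3,0,-0.083,0,0,-0.401,0,-0.083,0,0,-0.401,0,-0.083,0,0,-0.401,0,-0.083])

```text
t: 48.98
tcp_pos: [0.542, -0.1752, 0.185]
tool_rot: [0.992, -0.124, -0.0, -0.0]
force: [-0.7, 0.5, -0.5]
finger_gap: 0.5
gripper_force: 50.9
```

```bash
python3 - <<'E'
from ins import *
d=held()
E
python3 heldside.py
```

```text
(49784, array([ 577.8, -182.8]), array([ 69.9, 146. ]), 77.47, np.float64(0.1238), array([210,   0, 213, 396], dtype=int32))
 bbox centre in box x,y: 8.8 -0.5  tcp in box: 45.4 0.6
[ 0.54202381 -0.17488239  0.18496411] -104.21980640795815
n 1396 x [-64.7 -63.6  40.8  47.7] y [-27.1 -21.9  26.9  33.7] slope deg [ 0.51 -1.21] z at centre 123.0 tcp [ 0.5421 -0.1747  0.185 ]
```

Request:
step_arm(moves=[0,0.004,-0.001,-0.1,0,0,0.004,-0.001,-0.18,0,0,0.004,-0.001,-0.25,0,0,0.004,-0.001,-0.3,0,0,0.004,-0.001,-0.335,0,0,0.004,-0.001,-0.353,0,0,0.004,-0.001,-0.353,0,0,0.004,-0.001,-0.353,0])

```text
t: 50.08
tcp_pos: [0.543, -0.1758, 0.1157]
tool_rot: [0.992, -0.124, 0.0, 0.0]
force: [-2.0, 0.9, 6.0]
finger_gap: 0.498
gripper_force: 55.0
```

Request:
step_arm(moves=[1,0,0,0,0,1,0,0,0,0,1,0,0,0,0,1,0,0,0.1,0,1,0,0,0.3,0,1,0.2,-0.05,0.57,0,1,0.2,-0.05,0.57,0,1,0.2,-0.05,0.57,0])

```text
t: 51.08
tcp_pos: [0.5828, -0.1854, 0.2283]
tool_rot: [0.992, -0.124, -0.0, -0.0]
force: [0.3, -0.1, -0.7]
finger_gap: 1.004
gripper_force: 0.0
```

```bash
python3 - <<'E'
from ins import *
d=stack(.050,img="w11.png"); print(manip.sense()["tcp_pos"],yaw())
for r in comp(d,.006,.02)[:3]+comp(d,.035,.05)[:4]: print(r)
E
```

```text
stack (12498, array([ 578.9, -184.8]), array([ 45. , 146.1]), 76.05, np.float64(0.0504)) bbox in box 7.2 1.2
[ 0.58181384 -0.18497212  0.22720824] -104.24515790381534
(17087, array([ 558.5, -306.6]), array([ 73.2, 163.6]), 75.74, np.float64(0.0121), array([421, 108, 113, 205], dtype=int32))
(916, array([743.4, -55.7]), array([12.6, 73.4]), 69.0, np.float64(0.0124), array([ 73,   0,  24, 109], dtype=int32))
(261, array([ 700.1, -199.3]), array([16.7, 67.4]), 4.68, np.float64(0.0126), array([246,  34,  92,  46], dtype=int32))
(7973, array([ 713.7, -190.6]), array([85.7, 43.9]), 75.48, np.float64(0.0372), array([205,   0, 139,  74], dtype=int32))
(2151, array([ 580.5, -185.7]), array([ 46.1, 149.2]), 75.15, np.float64(0.0493), array([285, 128,  68, 210], dtype=int32))
(887, array([ 558.9, -306.3]), array([22.4, 22.8]), 2.94, np.float64(0.0418), array([472, 208,  36,  34], dtype=int32))
(345, array([ 591.3, -171.3]), array([14.1, 55. ]), 74.33, np.float64(0.0496), array([284, 190,  22,  79], dtype=int32))
```

View pics/w11.png

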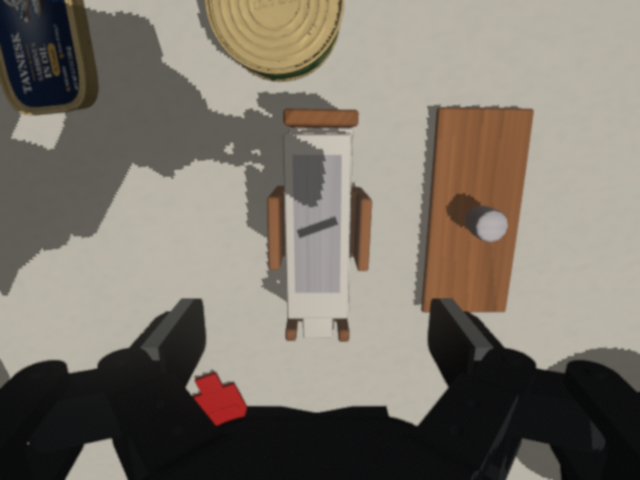

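All four are stacked with the top surface at 50 mm. a is on top, with its tab at (318,327), and the lid waits with its knob at (490,225). Now the lid goes back.

Request:
step_arm(moves=[1,-0.06,-0.3,0,0,1,-0.115,-0.607,0,0,1,-0.115,-0.607,-0.25,0,1,-0.115,-0.607,-0.5,0,1,-0.115,-0.607,-0.65,0,1,-0.115,-0.607,-0.682,0,0,-0.115,-0.607,-0.682,0,0,-0.115,-0.607,-0.682,0,0,-0.115,-0.607,-0.682,0,0,-0.115,-0.607,-0.682,0,0,-0.115,-0.607,-0.682,0,0,-0.115,-0.607,-0.682,0], grip_force=60)

```text
t: 52.62
tcp_pos: [0.5608, -0.3076, 0.0937]
tool_rot: [0.992, -0.124, 0.001, 0.001]
force: [0.2, 0.7, 5.6]
finger_gap: 0.257
gripper_force: 58.9
```

Request:
step_arm(moves=[0,0,0,0.1,0,0,0,0,0.25,0,0,0,0,0.45,0,0,0.05,0.2,0.45,0,0,0.1,0.4,0.45,0,0,0.138,0.55,0.45,0,0,0.138,0.605,0.45,0,0,0.138,0.605,0.45,0,0,0.138,0.605,0.45,0])

```text
t: 53.75
tcp_pos: [0.5877, -0.1873, 0.1823]
tool_rot: [0.992, -0.124, 0.0, 0.0]
force: [0.5, -0.3, -2.3]
finger_gap: 0.255
gripper_force: 59.2
```

```bash
python3 - <<'E'
from ins import *
d=snap("wrist"); p=manip.sense()["tcp_pos"]; print(p,yaw())
z=p[2]-.0937+.012
for r in comp(d,z-.008,z+.008)[:3]: print(r)
s=snap("side"); 
for r in comp(s,z-.006,z+.006): 
    if np.hypot(*(r[1]-[586,-186]))<60: print("side",r)
E
```

```text
[ 0.58770621 -0.18744758  0.18222608] -104.3266699026304
(33277, array([ 618.6, -194.8]), array([72.6, 95.7]), 75.87, np.float64(0.1006), array([224, 104, 185, 224], dtype=int32))
(3737, array([ 545.7, -176.7]), array([40.1, 36.4]), 74.1, np.float64(0.1008), array([275, 347,  84,  65], dtype=int32))
side (3009, array([ 585.6, -186.9]), array([ 73.5, 164.4]), 76.06, np.float64(0.1), array([279, 296, 106,  50], dtype=int32))
```

Request:
step_arm(moves=[0,0.004,0.004,0,0,0,0.004,0.004,-0.06,0,0,0.004,0.004,-0.1,0,0,0.004,0.004,-0.13,0,0,0.004,0.004,-0.15,0,0,0.004,0.004,-0.165,0,0,0.004,0.004,-0.172,0,0,0.004,0.004,-0.172,0])

```text
t: 54.85
tcp_pos: [0.5887, -0.1853, 0.1479]
tool_rot: [0.992, -0.124, 0.0, 0.0]
force: [-0.3, -0.6, -2.1]
finger_gap: 0.259
gripper_force: 59.2
```

Request:
step_arm(moves=[0,0,0,-0.006,0,0,0,0,-0.01,0,0,0,0,-0.01,0])

```text
t: 55.22
tcp_pos: [0.5888, -0.1853, 0.1477]
tool_rot: [0.992, -0.124, 0.001, 0.0]
force: [-2.7, 1.9, 8.1]
finger_gap: 0.255
gripper_force: 60.1
```

Request:
step_arm(moves=[1,0,0,-0.008,0,1,0,0,-0.006,0,1,0,0,0,0,1,0,0,0.1,0,1,0,0,0.4,0,1,0,0,0.75,0,1,0,0,0.75,0,1,0,0,0.75,0])

```text
t: 56.22
tcp_pos: [0.5885, -0.1852, 0.2961]
tool_rot: [0.992, -0.124, 0.0, 0.0]
force: [0.3, -0.1, -0.7]
finger_gap: 0.999
gripper_force: 0.0
```

```bash
python3 - <<'E'
from ins import *
vv,uu=np.mgrid[0:480,0:640]; UV=np.c_[uu.ravel(),vv.ravel()]
for n in("wrist","side"):
    d=snap(n); r=comp(d,.055,.077)
    for k in r:
        if np.hypot(*(k[1]-[586,-186]))<40: print(n,k)
    P=depthpt(d,UV); hsv=cv2.cvtColor(d["color"],cv2.COLOR_BGR2HSV).reshape(-1,3)
    m=(abs(P[:,0]-.586)<.075)&(abs(P[:,1]+.186)<.04)&(P[:,2]>.06)&(P[:,2]<.075)&(hsv[:,1]>90); q=P[m]
    c=np.linalg.lstsq(np.c_[q[:,:2]-[.586,-.186],np.ones(len(q))],q[:,2],rcond=None)[0]; print("plane slope deg",np.degrees(c[:2]).round(2),"z",c[2].round(4),len(q))
    if n=="side":
        for nm,lo,hi,c0 in(("jar",.03,.12,(760,66)),("fish",.02,.035,(763,-32)),("round",.034,.048,(734,-196))):
            for k in comp(d,lo,hi):
                if np.hypot(*(k[1]-np.array(c0)))<50: print(nm,k[:4])
        cv2.imwrite("pics/s12.png",d["color"])
E
```

```text
wrist (16099, array([ 586.9, -184.9]), array([ 73.2, 162.4]), 75.81, np.float64(0.0661), array([270, 120,  94, 194], dtype=int32))
plane slope deg [0.09 0.  ] z 0.0661 13598
side (3189, array([ 586.7, -184.2]), array([ 77.4, 165.3]), 76.12, np.float64(0.0656), array([281, 308, 103,  50], dtype=int32))
plane slope deg [0.07 0.78] z 0.0657 2487
fish (1029, array([762.6, -31.7]), array([ 64.8, 103.8]), 78.24)
round (1561, array([ 733.8, -196. ]), array([85.8, 85.4]), 67.46)
```

View pics/s12.png

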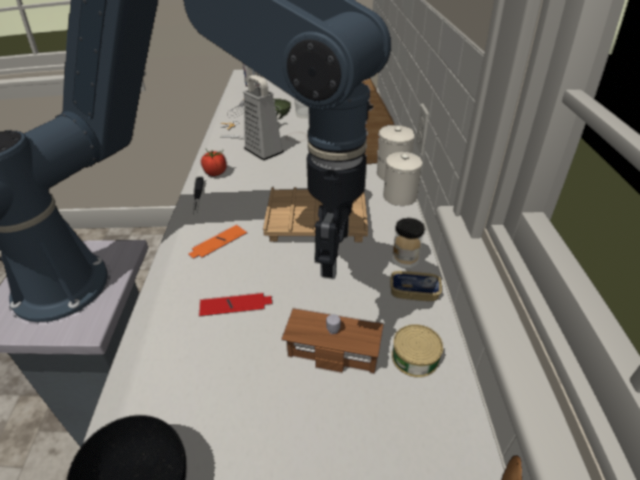

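The lid is level and seated at (333,338), with its top at 66 mm. The rack is empty at (317,213), the tins are where they started by measurement, and the jar at (408,240) and the decoys look unmoved.

```bash
python3 -c "
from station import manip
print(manip.sign_off())"
```

```text
the job is handed in; nothing more can be done
None
```

All four inserts are stacked flat in the box, steel face up with tabs in the notch, and the lid is seated; the jar, tins and look-alikes were left alone. While I lowered the second insert, the fingertips pressed on the first one's edge and the wrist read about 70 N. That is below the 120 N wrist limit but above the 40 N limit set for the arm or gripper body; I take it to have been fingertip contact only.

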